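# Load a slide tray into its carrier past the drop catch

## Task

Pick up the slide tray by its grip plate and slide it level into the open mouth of the tray carrier, so that its own front edge lifts the drop catch. Push it gently on against the sprung back bar just until the catch falls behind the tray, then let go of it there, held by the catch. The tray carries glass slides: do not tip it or ram it, and leave the other things on the bench alone.

Things in the scene. Friction and masses are not known exactly. Their poses are not given: they have to be found in the camera images.
- tray: Slide tray: shallow open steel tray, 112 long (own x) x 92 wide (y), rim 16 high, 3 glass slides lying inside, 0.2 to 0.35 kg. Origin: centre of its underside; +x is the front edge that goes in first. Black upright grip plate 42 mm behind the origin (x = -42): 9 thick along x, 40 wide, its top 48 above the underside.
- carrier: Fixed grey carrier, 257 x 128, wire handles to y = 87 each side. Origin on the bench; +x is the way in. Floor 7 above the bench, from x = -155. On it a steel guide frame: rails 95 apart inside, 23 high, from x = -100, flared mouth from x = -120; from x = -28 lips 20 above the floor reach 6 inward over the tray, so it enters only by the mouth. Frame is clamped in slots: up to 5 off along x.
- home (a point): Point on the carrier's floor straight above the carrier's origin: where the tray's origin comes to rest, give or take the 5 mm of the frame. At 3 mm short of rest the tray meets the sprung back bar at the end of the guide, which pushes back with 2 N, rising 0.7 N a mm; 7.5 mm past rest it is solid.
- catch (a joint): Drop catch of dark steel on the left (+y) rail, pivot 24 above the floor at frame x = -96, hanging inward to a tooth at frame x = -56, y = 36 to 45. Value in rad: 0 = hanging, its foot 3 above the floor; about 0.3 = riding on the tray's rim. It drops when the tray's origin passes frame x = +5, and then holds the tray at frame x = 0.
- petri_dish: Flat round dish with lid, 61 across, 14 high, standing loose; bystander. Origin: centre of its underside.
- stain_dropper: Small dropper bottle, 28 across, 84 high, standing loose; bystander. Origin: centre of its underside.
- bath_timer: Small white bath timer, 58 x 66 x 19, lying loose; bystander. Origin: centre of its underside.

How it is judged:
By the outcome, as a careful person would: the job done as asked, in the order asked, and still so for the second after the job is handed in, with the robot touching nothing.
It also fails if it takes over 69 s, if anything falls off the work surface, if the arm or the gripper's body presses on something with over 40 N, if the wrist force passes 120 N, or if a joint passes its speed limit or range.

## Robot

A 6-joint arm with a two-finger parallel gripper is mounted at the origin on a cart in front of the work surface, level with it; the furniture and walls round the work are solid. World frame = base frame: x ahead of the robot, y to its left, z up, the work surface at z = 0. Lengths are in m, angles in rad, forces in N, time in s.
With the tool pointing down it reaches from about 0.375 to 0.9 m from the base axis. Payload 3.1 kg.
Tool frame: the origin (TCP) lies midway between the tips of the shut fingers; the grasp point (between the pads) lies 19 mm behind it; x points along the fingers, y is the direction in which the jaws open and shut, and the axes are right-handed (so a half turn about x gives the same grasp; the last joint's range is limited). The gripper opens to 87 mm and grips with 3 to 60 N. Pads are 19 mm wide; open, the fingers measure 117 mm over their backs; the gripper's body (75 mm by 190 mm) begins 51 mm behind the grasp point.
Start: joints at [-1.407, 0.527, 1.433, -0, 1.181, -0.178], TCP at [0.21, -0.589, 0.223] pointing down, gripper open.
Joint ranges: [-3.08, 3.08], [-0.75, 2.2], [0.22, 2.44], [-1.43, 4.57], [0, 2.65], [-2.85, 2.85]. Speed limits (rad/s): [2.79, 2.79, 3.14, 3.14, 3.14, 3.14].

## Interface

Orientations are given as a unit quaternion [x, y, z, w].
In Python, from rig import get_obs, imaging, robot gives the robot as it stands.
- The arm moves only by the shell command python3 -m inch 'ROWS' [FORCE]. ROWS is JSON, a list of rows, each a list of 3 entries, a list of its own where there are three numbers: the finger opening in mm, from 0 to 87, then the shift along the tool's x, y, z in mm, then the turn, a rotation vector about the tool's x, y, z in degrees. In form: [[grip, [dx, dy, dz], [wx, wy, wz]], ...]. A call has 1 to 12 rows; each row shifts and turns the pose as measured when the row begins, along the tool's axes as they then stand; what a row does not reach is not made up. A row lasts 1/8 s, in which the tool goes at most 62.5 mm and 10.7 degrees, less where a joint would pass 70% of its speed; a pose out of reach is approached as far as the arm can. A call with a gripper value outside its range is refused whole. The fingers move at their own pace and stop on an object; FORCE is the grip in N (left out, the last holds). Time passes only in rows, so rows that do not move let the fingers close. It gives the time, the measured TCP pose, the force and the opening at its end, in the units of the state.
- get_obs(): the state, without advancing time (a new reading comes with each control period).
- imaging.camera(name): name is "scene" or "top"; returns the picture (420x560x3 uint8, red, green, blue); there is no depth.
- imaging.camera_params(name): a dict with "camera_matrix" (3x3 intrinsics, pixels), "k1" (the pictures are not rectified: a ray, as slopes to the right and down, at radius r is drawn at 1 + k1 r^2 times it, then the intrinsics apply), "xyz" and "rotation" of the camera in the world. Camera axes: x right, y down, z forward; pixel columns grow to the right and rows downward; lengths in m; the calibration is good to about 2 mm. A picture is of the moment at which its call begins. camera_params takes no time and is no camera call.
- robot.hand_in(): hands the job in, once; it reports no verdict.
Trained networks look in the newest picture that a camera, given by its name, has taken for a name from the list of things; names that differ only in an ending like _2 or _b are one class to them, and where a whole thing is asked for, a point or a joint stands for the part that bears it (a point fixed in the world has none). Each returns a list of dicts, best first, with "confidence" (0 to 1); they miss things now and then, are a little off and sometimes report something else, mostly with a low value. They report only what shows in the picture. A call takes as long as a camera call.
- imaging.cut_out(camera, target): "pixels" (420x560 bool, what is visible of it) and "box" ([centre column, centre row, width, height] in pixels, round what is visible of it).
- imaging.tip_of(camera, target): "pixel" ([column, row] in pixels: a listed point, or the origin of a listed thing).
The state is a dict: "time": time; "q": joint angles; "joint_velocities": joint speeds; "joint_torque": joint torques, N m; "position": TCP position; "tool_rot": TCP orientation; "ft_force": force on the tool from outside, world axes, zero at the start; "moment": the same for the moment, N m; "grip_width": finger opening in m.
Only numpy, scipy, OpenCV 4.12 (cv2) and the standard library are available. Lean on these libraries where they do the work, as an engineer would, in place of code of your own. Each camera call takes 0.05 s, during which the arm holds its last target. There are 200 camera calls.

## Working session

There is one attempt and no reset: what is moved stays moved. The work goes in short steps, Python scripts to look and compute and a shell command to move; the robot and the scene stay as the last step left them, time stands still between calls to the robot, and variables do not carry over. Pictures are saved under pics/ and viewed, about 8 in all and at most 12, crops included, and the job is handed in when it is done.

```bash
ls; mkdir -p pics; cat > h.py <<'E'
import numpy as np, cv2
from rig import get_obs, imaging, robot
from scipy.spatial.transform import Rotation as R
def P(n):
    p=imaging.camera_params(n); r=np.array(p["rotation"],float)
    if r.shape!=(3,3): r=R.from_quat(r.ravel()).as_matrix()
    return np.array(p["camera_matrix"]),p["k1"],np.array(p["xyz"]),r
def pix2z(n,uv,z):
    K,k1,c,r=P(n); uv=np.atleast_2d(np.asarray(uv,float))
    d=cv2.undistortPoints(uv.reshape(-1,1,2),K,np.array([k1,0,0,0,0.])).reshape(-1,2)
    w=np.c_[d,np.ones(len(d))]@r.T
    return c+w*((z-c[2])/w[:,2])[:,None]
def proj(n,X):
    K,k1,c,r=P(n); X=np.atleast_2d(np.asarray(X,float)); p=(X-c)@r; s=p[:,:2]/p[:,2:]
    s=s*(1+k1*(s**2).sum(1))[:,None]; return s@K[:2,:2].T+K[:2,2]
def save(n,f):
    im=imaging.camera(n); cv2.imwrite('pics/'+f,im[:,:,::-1]); return im
E
python3 - <<'E'
from h import *
np.set_printoptions(precision=4,suppress=True)
o=get_obs(); print({k:o[k] for k in('time','position','tool_rot','grip_width','ft_force')})
for n in('top','scene'):
    print(n,P(n)); save(n,n+'0.png')
    for t in('tray','carrier','home','catch','petri_dish','stain_dropper','bath_timer'):
        a=imaging.tip_of(n,t)
        print(t,[(np.round(x['pixel'],1),round(x['confidence'],2),pix2z(n,x['pixel'],0.007 if t=='home' else 0)[0]) for x in a[:2]])
a=cv2.imread('pics/top0.png');b=cv2.imread('pics/scene0.png')
E
```

```text
pics
{'time': 0.0, 'position': array([ 0.2094, -0.5881,  0.2216]), 'tool_rot': array([-0.6968, -0.121 ,  0.6968, -0.1195]), 'grip_width': 0.08687349108840213, 'ft_force': array([-0.9443,  0.9665, -0.3067])}
top (array([[406.2393,   0.    , 279.0445],
       [  0.    , 406.2393, 216.9186],
       [  0.    ,   0.    ,   1.    ]]), -0.040051304206393336, array([ 0.3162, -0.1093,  1.1515]), array([[ 0.0275, -0.9786,  0.204 ],
       [-0.9996, -0.0269,  0.0056],
       [-0.    , -0.204 , -0.979 ]]))
tray [(array([211.1, 218.9]), 0.96, array([0.5448, 0.0938, 0.    ]))]
carrier [(array([323.5, 193.1]), 0.72, array([ 0.631 , -0.2311,  0.    ]))]
home [(array([324.2, 190.9]), 0.78, array([ 0.6358, -0.2324,  0.007 ]))]Traceback (most recent call last):
  File "<stdin>", line 7, in <module>
ValueError: it knows: bath_timer, carrier, home, petri_dish, stain_dropper, tray
```

View pics/top0.png

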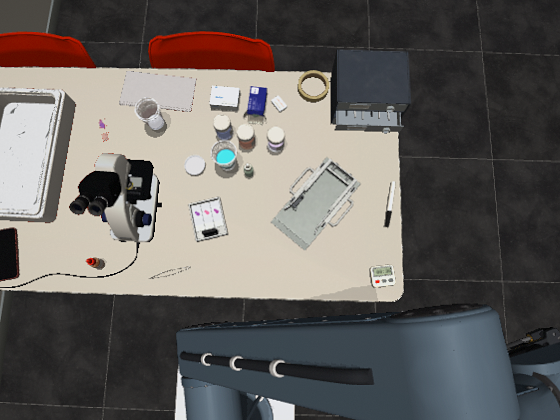

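The top view shows the tray at about (210, 219) with its black grip plate on the robot side (210, 232). The carrier is at about (318, 203), its mouth facing lower left and the catch on the left rail near (295, 200). The dropper is near (248, 170), the dish at (195, 165) and the timer at (383, 276).

```bash
python3 - <<'E'
from h import *
np.set_printoptions(precision=4,suppress=True)
im=save('scene','scene0.png'); 
for n in ('scene','top'):
    if n=='top': it=imaging.camera('top'); K=P(n)
    print(n,P(n)[2])
    for t in('tray','carrier','home','petri_dish','stain_dropper','bath_timer'):
        a=imaging.tip_of(n,t)
        print(t,[(np.round(x['pixel'],1),round(x['confidence'],2),pix2z(n,x['pixel'],0.007 if t=='home' else 0)[0]) for x in a[:2]])
    for t in('tray','carrier'):
        a=imaging.cut_out(n,t)
        for m in a[:1]:
            k=m['pixels'].astype(np.uint8); r=cv2.minAreaRect(cv2.findNonZero(k)); bp=cv2.boxPoints(r)
            print(t,m['confidence'],k.sum(),r)
            for z in (0,.016): print(z,pix2z(n,bp,z).tolist())
big=cv2.resize(it[130:260,170:380],None,fx=3.8,fy=3.8,interpolation=cv2.INTER_CUBIC); cv2.imwrite('pics/topc.png',big[:,:,::-1])
E
```

```text
scene [0.1508 0.5356 0.8538]
tray [(array([225.6, 299.8]), 0.62, array([0.5433, 0.0964, 0.    ]))]
carrier [(array([274.2, 189. ]), 0.73, array([ 0.6317, -0.2329,  0.    ]))]
home [(array([273.1, 186.3]), 0.61, array([ 0.6352, -0.2334,  0.007 ]))]
petri_dish [(array([151. , 282.1]), 0.72, array([0.7017, 0.1421, 0.    ]))]
stain_dropper [(array([202.5, 238.6]), 0.53, array([ 0.6837, -0.0099,  0.    ]))]
bath_timer [(array([392.3, 185.7]), 0.89, array([ 0.3886, -0.3953,  0.    ]))]
tray 0.84 2437 ((224.68260192871094, 300.8153991699219), (60.35747528076172, 44.25355911254883), 14.931418418884277)
0 [[0.5835330297968968, 0.1613808229764091, 0.0], [0.6290530794432301, 0.06568561684332147, 0.0], [0.5016672477573119, 0.03436883821293313, 0.0], [0.4659668754744994, 0.12976491224707298, 0.0]]
0.016 [[0.5754229376438827, 0.16839355046740528, 0.016000000000000014], [0.6200899676495613, 0.07449161764975215, 0.016000000000000125], [0.4950912734385244, 0.04376169750175363, 0.016000000000000014], [0.46005990567070104, 0.13737010378454634, 0.016000000000000014]]
carrier 0.87 4461 ((280.0, 199.50001
[... 1584 characters left out ...]
11935400364, 0.039996928912143, 0.016000000000000014], [0.47655169089917016, 0.1302249884359893, 0.016000000000000014]]
carrier 0.8 3929 ((315.88525390625, 201.7377166748047), (59.15304183959961, 87.83329772949219), 39.80556869506836)
0 [[0.5560623817301324, -0.06216466401513005, 0.0], [0.7677367807678883, -0.22384724969722064, 0.0], [0.6533913288747337, -0.35852287050602893, 0.0], [0.44969790706569784, -0.19506284882982056, 0.0]]
0.016 [[0.55272897039133, -0.06281998127769714, 0.016000000000000014], [0.7614622852063093, -0.2222560879145704, 0.016000000000000014], [0.648705592303557, -0.35506047467072993, 0.016000000000000014], [0.447842363998739, -0.19387162840823252, 0.016000000000000014]]
```

View pics/scene0.png

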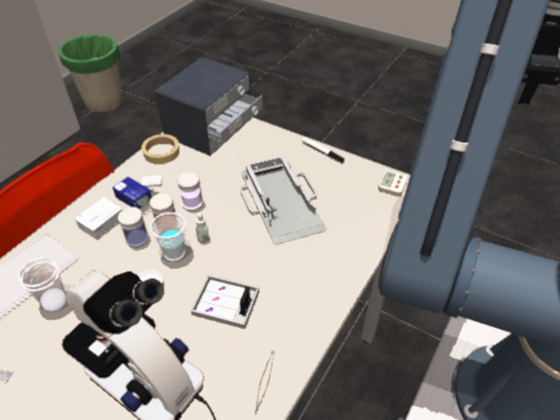

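View pics/topc.png

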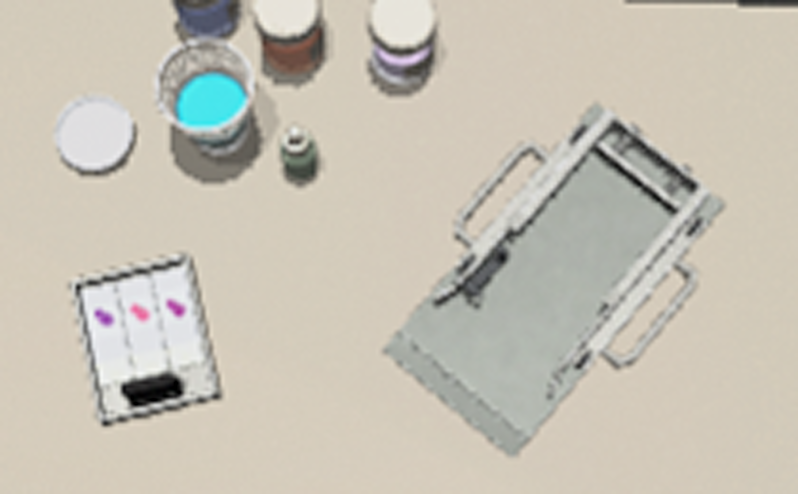

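```bash
cat > fit.py <<'E'
from h import *
from scipy.optimize import minimize
def grad(im):
    g=cv2.GaussianBlur(cv2.cvtColor(im,cv2.COLOR_RGB2GRAY).astype(np.float32),(0,0),0.8)
    m=np.hypot(cv2.Sobel(g,5,1,0),cv2.Sobel(g,5,0,1)); return np.minimum(m,120)
def seg(a,b,n=60): return np.array(a)+(np.array(b)-np.array(a))*np.linspace(0,1,n)[:,None]
def world(p,L): 
    c,s=np.cos(p[2]),np.sin(p[2]); return L@np.array([[c,s,0],[-s,c,0],[0,0,1]])+[p[0],p[1],p[3] if len(p)>3 else 0]
def rect(x0,x1,y,z): return [seg((x0,-y,z),(x0,y,z)),seg((x1,-y,z),(x1,y,z)),seg((x0,y,z),(x1,y,z)),seg((x0,-y,z),(x1,-y,z))]
TRAY=np.vstack(rect(-.056,.056,.046,.016))
CAR=np.vstack(rect(-.155,.102,.064,.007)[:1]+[seg((-.155,s*.064,.007),(-.1,s*.064,.007)) for s in(1,-1)]+[seg((-.1,s*.0475,.030),(.05,s*.0475,.030)) for s in(1,-1)])
def fit(G,L,p0,w=(.012,.012,.12)):
    def f(p): return -sum(cv2.remap(g,proj(n,world(p,L)).astype(np.float32)[None],None,1).mean() for n,g in G.items())
    from scipy.optimize import differential_evolution as de
    r=de(f,[(a-b,a+b) for a,b in zip(p0,w)],seed=1,maxiter=60,popsize=12,tol=1e-6); return r.x,r.fun
E
python3 - <<'E'
from fit import *
np.set_printoptions(precision=4,suppress=True)
im={n:imaging.camera(n) for n in('top','scene')}; G={n:grad(i) for n,i in im.items()}
res={}
for nm,L,p0 in(('tray',TRAY,(.545,.0945,.25)),('car',CAR,(.635,-.232,-.70))):
    for k in (['top','scene'],['top'],['scene']): 
        r=fit({n:G[n] for n in k},L,p0); print(nm,k,*r)
        res.setdefault(nm,r[0])
out=[]
for n,(c0,r0,s) in {'top':(188,150,4),'scene':(190,150,4)}.items():
    a=cv2.resize(im[n][r0:r0+ (110 if n=='top' else 100),c0:c0+185][:, :],None,fx=4,fy=4,interpolation=cv2.INTER_CUBIC)
    for nm,L in(('tray',TRAY),('car',CAR)):
        for u in (proj(n,world(res[nm],L))+.5-[c0,r0])*4: cv2.circle(a,tuple(int(v) for v in u),0,(255,0,0),-1)
    cv2.imwrite(f'pics/ov_{n}.png',a[:,:,::-1])
o=get_obs();r=R.from_quat(o['tool_rot']).as_matrix();print(r)
E
```

```text
Traceback (most recent call last):
  File "fit.py", line 15, in fit
    r=de(f,[(a-b,a+b) for a,b in zip(p0,w)],seed=1,maxiter=60,popsize=12,tol=1e-6); return r.x,r.fun
  File "fit.py", line 13, in f
    def f(p): return -sum(cv2.remap(g,proj(n,world(p,L)).astype(np.float32)[None],None,1).mean() for n,g in G.items())
                      ~~~^^^^^^^^^^^^^^^^^^^^^^^^^^^^^^^^^^^^^^^^^^^^^^^^^^^^^^^^^^^^^^^^^^^^^^^^^^^^^^^^^^^^^^^^^^^^^
  File "fit.py", line 13, in <genexpr>
    def f(p): return -sum(cv2.remap(g,proj(n,world(p,L)).astype(np.float32)[None],None,1).mean() for n,g in G.items())
                                      ~~~~^^^^^^^^^^^^^^
  File "h.py", line 14, in proj
    K,k1,c,r=P(n); X=np.atleast_2d(np.asarray(X,float)); p=(X-c)@r; s=p[:,:2]/p[:,2:]
             ~^^^
  File "h.py", line 5, in P
    p=imaging.camera_params(n); r=np.array(p["rotation"],float)
ValueError: time passes only in moves, steps and waits
```

Too many parameter reads, so I'll cache them.

```bash
sed -i 's/^def P(n)/from functools import lru_cache\n@lru_cache\ndef P(n)/' h.py
cat > run1.py <<'E'
from fit import *
np.set_printoptions(precision=4,suppress=True)
im={n:imaging.camera(n) for n in('top','scene')}; G={n:grad(i) for n,i in im.items()}
res={}
for nm,L,p0 in(('tray',TRAY,(.545,.0945,.25)),('car',CAR,(.635,-.232,-.70))):
    for k in (['top','scene'],['top'],['scene']): 
        r=fit({n:G[n] for n in k},L,p0); print(nm,k,*r)
        res.setdefault(nm,r[0])
for n,(c0,r0,c1,r1) in {'top':(188,150,388,260),'scene':(190,150,340,335)}.items():
    s=4 if n=='top' else 3.2
    a=cv2.resize(im[n][r0:r1,c0:c1],None,fx=s,fy=s,interpolation=cv2.INTER_CUBIC)
    for nm,L in(('tray',TRAY),('car',CAR)):
        for u in (proj(n,world(res[nm],L))+.5-[c0,r0])*s: cv2.circle(a,tuple(int(v) for v in u),0,(255,0,0),-1)
    cv2.imwrite(f'pics/ov_{n}.png',a[:,:,::-1])
o=get_obs();r=R.from_quat(o['tool_rot']).as_matrix();print(o['time'],r)
E
python3 run1.py
```

```text
tray ['top', 'scene'] [0.5353 0.1021 0.2672] -216.98313903808594
tray ['top'] [0.5409 0.0986 0.2675] -105.99868774414062
tray ['scene'] [0.535  0.1025 0.2649] -118.08061981201172
car ['top', 'scene'] [ 0.6361 -0.2364 -0.673 ] -165.18353
car ['top'] [ 0.6333 -0.2414 -0.7051] -83.76652526855469
car ['scene'] [ 0.6358 -0.2343 -0.665 ] -92.56268310546875
1.3 [[-0.      0.3352 -0.9422]
 [ 0.0001 -0.9422 -0.3352]
 [-1.     -0.0001 -0.    ]]
```

View pics/ov_top.png

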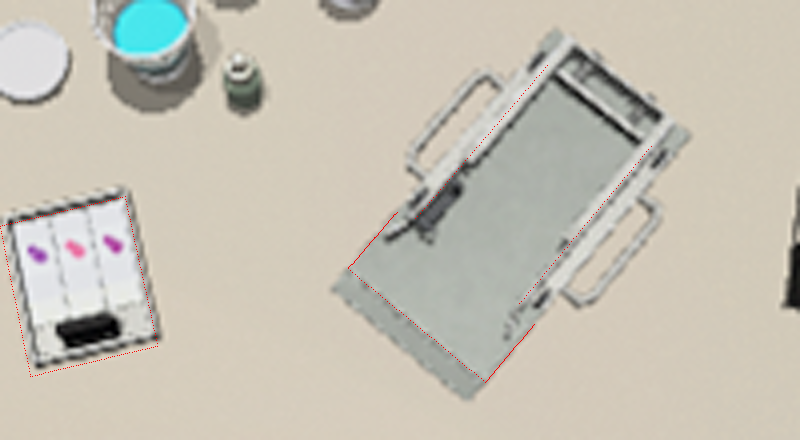

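View pics/ov_scene.png

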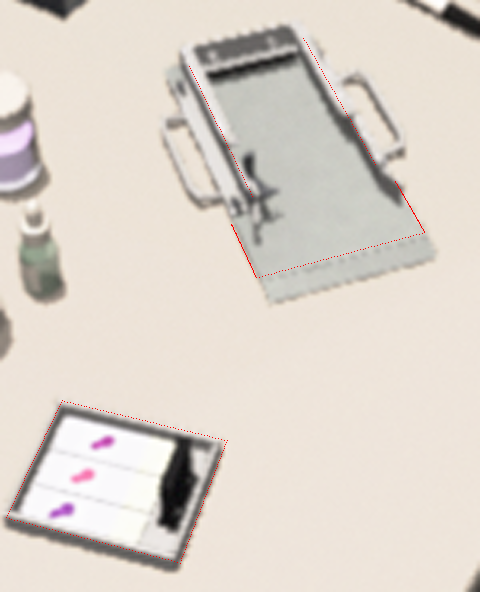

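The overlays show good outlines. The tray fit in the top view sits about 2 px low, and the carrier fit locked onto the inner line of the front band. I'll pin the carrier down from hand-picked corners.

```bash
python3 - <<'E'
from fit import *
np.set_printoptions(precision=4,suppress=True)
T=lambda a:np.array(a,float)/4+[188,150]-.5
S=lambda a:np.array(a,float)/3.2+[190,150]-.5
def show(n,f,d):
    for k,(uv,z) in d.items(): print(n,k,pix2z(n,f(uv),z)[0])
show('top',T,{'FLout':((333,290),.0),'FRout':((470,400),.0),'FLin':((349,268),.007),'FRin':((487,380),.007),'BRfloor':((690,132),.007),'BLtop':((560,30),.03),'catchtipfront':((388,240),.03),'barL':((562,70),.02),'barR':((643,140),.02),
 'plateTL':((57,326),.048),'plateTR':((118,318),.048)})
show('scene',S,{'FLout':((272,302),.0),'FRout':((435,256),0),'FLin':((256,277),.007),'FRin':((425,233),.007),'BLtop':((185,45),.03),'BRtop':((300,25),.03),'plateTop1':((183,440),.048),'plateTop2':((172,490),.048)})
E
```

```text
top FLout [ 0.5404 -0.0792  0.    ]
top FRout [ 0.4633 -0.1792  0.    ]
top FLin [ 0.5555 -0.0904  0.007 ]
top FRin [ 0.477  -0.1907  0.007 ]
top BRfloor [ 0.6643 -0.3375  0.007 ]
top BLtop [ 0.732  -0.2391  0.03  ]
top catchtipfront [ 0.5717 -0.1177  0.03  ]
top barL [ 0.7048 -0.2418  0.02  ]
top barR [ 0.6533 -0.3006  0.02  ]
top plateTL [0.5005 0.1091 0.048 ]
top plateTR [0.5073 0.0673 0.048 ]
scene FLout [ 0.5372 -0.0817  0.    ]
scene FRout [ 0.4608 -0.1794  0.    ]
scene FLin [ 0.5557 -0.0903  0.007 ]
scene FRin [ 0.4747 -0.1895  0.007 ]
scene BLtop [ 0.7217 -0.2498  0.03  ]
scene BRtop [ 0.6571 -0.3178  0.03  ]
scene plateTop1 [0.5036 0.0753 0.048 ]
scene plateTop2 [0.489  0.1087 0.048 ]
```

Both cameras agree on the carrier within 2 mm. The inner line is the floor start (x = −155), and the front band is a ramp before it. That puts the origin at about (0.637, −0.235) with yaw about −38°, which matches the network's home point. Next I'll move over the tray's grip plate.

```bash
cat > go.py <<'E'
import sys; from h import *
x,y,z,yaw=map(float,sys.argv[1:5])  # m, deg: yaw of tool y
o=get_obs(); r=R.from_quat(o['tool_rot']).as_matrix(); p=np.array(o['position'])
ty=np.array([np.cos(np.radians(yaw)),np.sin(np.radians(yaw)),0]); tx=np.array([0,0,-1.]); tgt=np.c_[tx,ty,np.cross(tx,ty)]
print('t %.2f'%o['time'],'p',p.round(4),'F',np.round(o['ft_force'],1),'w %.4f'%o['grip_width'],'q',np.round(o['q'],2))
print('shift mm',(r.T@(np.array([x,y,z])-p)*1000).round(1),'turn deg',np.degrees(R.from_matrix(r.T@tgt).as_rotvec()).round(2))
E
python3 -m inch '[[60,[0,-40,-37],[0,0,0]],[60,[0,-45,-41],[0,0,0]],[60,[0,-45,-41],[0,0,0]],[60,[0,-45,-41],[0,0,0]],[60,[0,-45,-41],[0,0,0]],[60,[0,-45,-41],[0,0,0]],[60,[0,-45,-41],[0,0,0]],[60,[0,-45,-41],[0,0,0]],[60,[0,-45,-41],[0,0,0]],[60,[0,-45,-41],[0,0,0]],[60,[0,-40,-35],[0,0,0]],[60,[0,-20,-20],[0,0,0]]]' 10 | tail -3; python3 go.py .4985 .089 .12 15.3
```

```text
tool_rot: [0.701, 0.113, -0.694, 0.122]
ft_force: [-0.3, -0.8, -0.7]
grip_width: 0.0599
t 2.80 p [0.4862 0.0531 0.2223] F [-0.3 -0.8 -0.7] w 0.0599 q [-0.11  0.34  1.77 -0.01  1.01  1.13]
shift mm [102.  -31.4 -22.6] turn deg [-86.16   0.25  -1.  ]
```

```bash
python3 -m inch '[[60,[20,0,0],[-10.5,0,0]],[60,[20,0,0],[-10.5,0,0]],[60,[15,0,0],[-10.5,0,0]],[60,[15,0,0],[-10.5,0,0]],[60,[10,0,0],[-10.5,0,0]],[60,[0,0,0],[-10.5,0,0]],[60,[0,0,0],[-10.5,0,0]],[60,[0,0,0],[-10.5,0,0]],[60,[0,0,0],[0,0,0]]]' >/dev/null; python3 go.py .4985 .089 .12 15.3
```

```text
t 3.92 p [0.4911 0.0556 0.1413] F [0.1 0.3 0.2] w 0.0600 q [-0.11  0.47  1.85 -0.01  0.8  -0.36]
shift mm [ 21.   15.5 -30.7] turn deg [-0.21  0.9  -0.87]
```

```bash
python3 -m inch '[[60,[15,8,-16],[0,0.9,-0.9]],[60,[15,7,-14],[0,0,0]],[60,[20,0,0],[0,0,0]],[60,[0,0,0],[0,0,0]]]' >/dev/null; python3 go.py .4985 .089 .10 15.3
python3 - <<'E'
from h import *
o=get_obs();p=np.array(o['position']);r=R.from_quat(o['tool_rot']).as_matrix()
A=[]
for n,(c0,r0,c1,r1),s in(('top',(160,170,260,265),4),('scene',(170,210,270,360),4)):
    im=imaging.camera(n).copy(); a=cv2.resize(im[r0:r1,c0:c1],None,fx=s,fy=s,interpolation=cv2.INTER_CUBIC)
    for off in(0,.03,-.03):
        u=(proj(n,p+r[:,1]*off)[0]+.5-[c0,r0])*s; cv2.drawMarker(a,tuple(int(v) for v in u),(255,0,0),0,8,1)
    A.append(cv2.copyMakeBorder(a,0,600-a.shape[0],0,0,0))
cv2.imwrite('pics/hov.png',np.hstack(A)[:,:,::-1])
E
```

```text
t 4.42 p [0.4994 0.0899 0.0898] F [-0.5 -0.4 -1.1] w 0.0602 q [-0.04  0.58  1.84 -0.    0.72 -0.3 ]
shift mm [-10.2  -1.    0.7] turn deg [-0.76  0.04 -0.09]
```

View pics/hov.png

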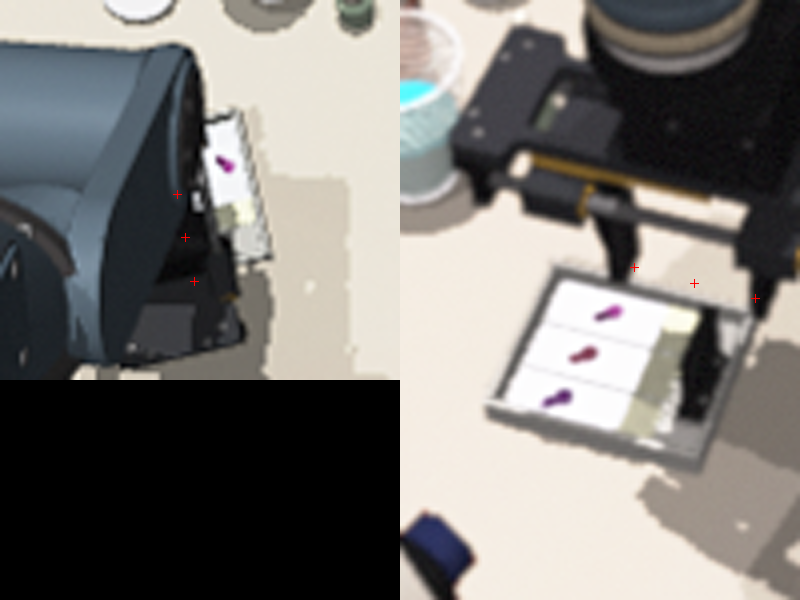

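Hover view: the jaws straddle the grip plate, with fingertips at (622, 280) and (765, 318) in the crop. They match the projected marks once finger width is allowed for. I'll descend and close gently.

```bash
python3 -m inch '[[60,[25,0,0],[-0.7,0,0]],[60,[20,0,0],[0,0,0]],[60,[12,0,0],[0,0,0]],[60,[6,0,0],[0,0,0]],[60,[0,0,0],[0,0,0]]]' 5 >/dev/null; python3 go.py .4985 .089 .022 15.3
```

```text
t 5.15 p [0.5048 0.0895 0.0302] F [ 0.2 -1.2  0.3] w 0.0600 q [-0.04  0.7   1.87 -0.    0.57 -0.31]
shift mm [ 8.1 -6.3 -1.2] turn deg [-0.16  0.27 -0.78]
```

```bash
python3 -m inch '[[60,[5,-6,0],[0,0.3,-0.8]],[60,[3,-1,-1],[0,0,0]],[30,[0,0,0],[0,0,0]]]' 5 >/dev/null; python3 go.py .4985 .089 .022 15.3;  python3 -m inch '[[0,[0,0,0],[0,0,0]],[0,[0,0,0],[0,0,0]],[0,[0,0,0],[0,0,0]],[0,[0,0,0],[0,0,0]],[0,[0,0,0],[0,0,0]],[0,[0,0,0],[0,0,0]]]' 5 >/dev/null; python3 go.py .4985 .089 .022 15.3
```

```text
t 5.53 p [0.4981 0.0885 0.0227] F [-0.4 -0.1 -0.3] w 0.0556 q [-0.05  0.71  1.87  0.    0.56 -0.31]
shift mm [ 0.7  0.5 -0.4] turn deg [-0.18 -0.02 -0.04]
t 6.28 p [0.4989 0.0885 0.0231] F [ 0.3 -0.3  0.1] w 0.0091 q [-0.05  0.71  1.87  0.    0.56 -0.31]
shift mm [ 1.1 -0.3 -0.6] turn deg [-0.17  0.01 -0.14]
```

The fingers stopped at 9.1 mm, which is the plate thickness. I'll tighten the grip and lift slowly.

```bash
python3 -m inch '[[0,[0,0,0],[0,0,0]],[0,[0,0,0],[0,0,0]],[0,[-2,0,0],[0,0,0]],[0,[-4,0,0],[0,0,0]],[0,[-6,0,0],[0,0,0]],[0,[-8,0,0],[0,0,0]],[0,[-8,0,0],[0,0,0]],[0,[-4,0,0],[0,0,0]],[0,[0,0,0],[0,0,0]]]' 40 >/dev/null; python3 go.py .459 -.095 .053 -38.2
```

```text
t 7.40 p [0.4975 0.0886 0.0572] F [ 0.4  0.2 -3. ] w 0.0087 q [-0.05  0.64  1.86  0.    0.64 -0.31]
shift mm [  4.1 -85.1 167.2] turn deg [ 5.333e+01 -3.000e-02  1.000e-02]
```

```bash
python3 -m inch '[[0,[0,0,3],[2,0,0]],[0,[0,0,8],[5,0,0]],[0,[0,0,12],[6,0,0]],[0,[0,0,12],[6,0,0]],[0,[0,0,12],[6,0,0]],[0,[0,0,12],[6,0,0]],[0,[0,0,12],[6,0,0]],[0,[0,0,12],[6,0,0]],[0,[0,0,12],[5,0,0]],[0,[0,0,8],[3,0,0]],[0,[0,0,3],[1,0,0]],[0,[0,0,0],[0,0,0]]]' 40 >/dev/null; python3 go.py .459 -.095 .053 -38.2
```

```text
t 8.90 p [ 0.4769 -0.0163  0.0543] F [-0.9  0.2 -2.5] w 0.0088 q [-0.27  0.63  1.93  0.    0.59  0.42]
shift mm [ 1.3 36.2 72.2] turn deg [-1.23  0.1   0.25]
```

```bash
python3 -m inch '[[0,[0,0,6],[-1,0,0]],[0,[0,2,12],[0,0,0]],[0,[0,4,14],[0,0,0]],[0,[0,5,14],[0,0,0]],[0,[0,6,12],[0,0,0]],[0,[0,5,8],[0,0,0]],[0,[0,3,5],[0,0,0]],[0,[0,0,0],[0,0,0]],[0,[0,0,0],[0,0,0]]]' 40 >/dev/null; python3 go.py .459 -.095 .053 -38.2
python3 - <<'E'
from fit import *
im={n:imaging.camera(n) for n in('top','scene')}
o=get_obs();p=np.array(o['position']);r=R.from_quat(o['tool_rot']).as_matrix();y=np.arctan2(r[1,1],r[0,1])
tp=[p[0]+.042*np.cos(y),p[1]+.042*np.sin(y),y,p[2]-.022]
A=[]
for n,(c0,r0,c1,r1),s in(('top',(250,150,350,290),4),('scene',(220,150,320,290),4)):
    a=cv2.resize(im[n][r0:r1,c0:c1],None,fx=s,fy=s,interpolation=cv2.INTER_CUBIC)
    for q,L in((tp,TRAY),((.637,-.235,-.667),CAR)):
        for u in (proj(n,world(q,L))+.5-[c0,r0])*s: cv2.circle(a,tuple(int(v) for v in u),0,(255,0,0),-1)
    A.append(a)
cv2.imwrite('pics/app.png',np.hstack(A)[:,:,::-1])
E
```

```text
t 10.03 p [ 0.4514 -0.093   0.0544] F [ 0.   1.3 -1.9] w 0.0090 q [-0.45  0.62  1.97 -0.    0.55  0.22]
shift mm [ 1.4  7.2 -3.1] turn deg [-0.16  0.08  0.18]
```

View pics/app.png

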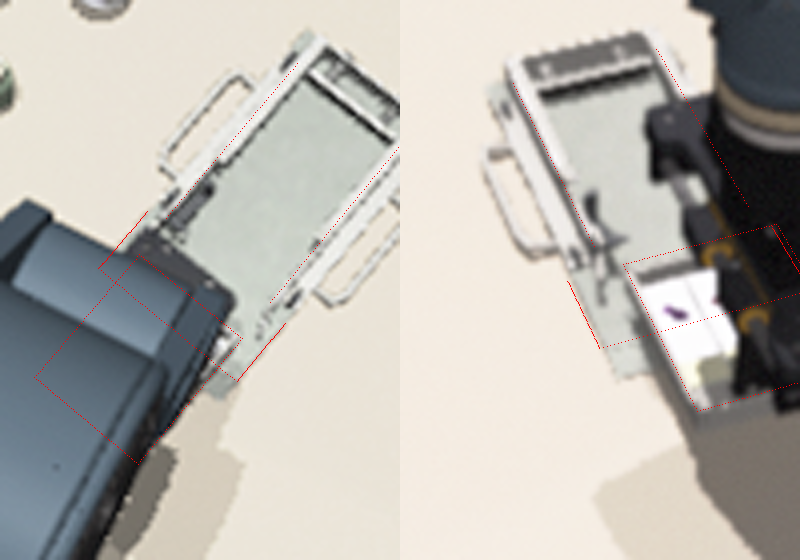

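The scene view shows the held tray exactly where the hand pose predicts, with its rim top-left at (625, 263) in the crop. So there is no in-hand offset beyond 1–2 mm. I'll refine the carrier's lateral position and yaw from the clean start pictures, this time including the lips.

```bash
python3 - <<'E'
from fit import *
np.set_printoptions(precision=4,suppress=True)
im={n:cv2.imread(f'pics/{n}0.png')[:,:,::-1].copy() for n in('top','scene')}; G={n:grad(i) for n,i in im.items()}
lip=[seg((-.02,s*.0415,.030),(.05,s*.0415,.030)) for s in(1,-1)]
rail=[seg((-.09,s*.0475,.030),(-.03,s*.0475,.030),40) for s in(1,-1)]
base=[seg((-.15,s*.064,.007),(-.11,s*.064,.007),40) for s in(1,-1)]+[seg((-.155,-.06,.007),(-.155,.06,.007))]
out=[seg((-.168,-.06,0),(-.168,.06,0))]
for nm,Ls in(('all',lip+rail+base+out),('base',base+out),('frame',lip+rail+out)):
    for k in(['top','scene'],['top'],['scene']):
        x,f=fit({n:G[n] for n in k},np.vstack(Ls),(.637,-.235,-.667),(.008,.008,.05))
        c,s=np.cos(.667),-np.sin(.667); d=x[:2]-[.637,-.235]
        print(nm,k,x,round(f,1),'yawdeg %.2f'%np.degrees(x[2]),'dlong %.1f dlat %.1f mm'%(1e3*(d[0]*c+d[1]*s),1e3*(-d[0]*s+d[1]*c)))
E
```

```text
all ['top', 'scene'] [ 0.6297 -0.2313 -0.6732] -168.4 yawdeg -38.57 dlong -8.0 dlat -1.6 mm
all ['top'] [ 0.6313 -0.2319 -0.6626] -83.5 yawdeg -37.96 dlong -6.4 dlat -1.0 mm
all ['scene'] [ 0.632  -0.227  -0.6365] -89.6 yawdeg -36.47 dlong -8.9 dlat 3.2 mm
base ['top', 'scene'] [ 0.6295 -0.2314 -0.6747] -134.7 yawdeg -38.66 dlong -8.1 dlat -1.8 mm
base ['top'] [ 0.6301 -0.2335 -0.6799] -67.9 yawdeg -38.95 dlong -6.4 dlat -3.1 mm
base ['scene'] [ 0.629  -0.2301 -0.6722] -74.3 yawdeg -38.52 dlong -9.3 dlat -1.1 mm
frame ['top', 'scene'] [ 0.6293 -0.2313 -0.6637] -200.8 yawdeg -38.03 dlong -8.3 dlat -1.9 mm
frame ['top'] [ 0.6312 -0.2319 -0.6551] -101.5 yawdeg -37.54 dlong -6.5 dlat -1.1 mm
frame ['scene'] [ 0.629  -0.2317 -0.6848] -106.8 yawdeg -39.24 dlong -8.3 dlat -2.4 mm
```

```bash
cat > c.py <<'E'
import sys,subprocess; from h import *
x=float(sys.argv[1])/1e3; z=sys.argv[2]; lat=float(sys.argv[3])/1e3 if len(sys.argv)>3 else 0
yaw=-38.3; d=np.array([np.cos(np.radians(yaw)),np.sin(np.radians(yaw))]); n=np.array([-d[1],d[0]])
O=np.array([.6359,-.2363]); t=O+d*(x-.042)+n*lat
o=get_obs(); F=np.array(o['ft_force']); e=np.array(o['position'])[:2]-O
print('tray carrier x %.1f lat %.1f'%((e@d+.042)*1e3,e@n*1e3),'F along %.1f lat %.1f up %.1f'%(F[:2]@d,F[:2]@n,F[2]),'M',np.round(o['moment'],2))
subprocess.run(['python3','go.py',str(t[0]),str(t[1]),z,str(yaw)])
E
python3 c.py -185 .0315
python3 -m inch '[[0,[4,4,-1],[0,0,0]],[0,[7,3,-2],[0,0,0]],[0,[6,0,0],[0,0,0]],[0,[3,0,0],[0,0,0]],[0,[0,0,0],[0,0,0]]]' 40 >/dev/null; python3 c.py -185 .0315
```

```text
t 10.12 p [ 0.4514 -0.0929  0.0544] F [ 0.1 -0.2 -2.9] w 0.0088 q [-0.45  0.62  1.97 -0.    0.55  0.22]
shift mm [22.8  6.7 -1.8] turn deg [-0.04  0.08  0.17]
tray carrier x -191.7 lat -1.7 F along 0.2 lat -0.1 up -2.9 M [0.03 0.02 0.01]
t 10.75 p [ 0.4593 -0.0941  0.0324] F [-0.2 -0.4 -2.1] w 0.0084 q [-0.44  0.67  1.96 -0.    0.52  0.23]
shift mm [ 0.9 -0.3  2.2] turn deg [0.06 0.08 0.22]
tray carrier x -184.7 lat 2.2 F along 0.1 lat -0.5 up -2.1 M [0.01 0.01 0.07]
```

```bash
python3 -m inch '[[0,[0,0,2],[0,0,0]],[0,[0.5,3,0],[0,0,0.2]],[0,[0,5,0],[0,0,0]],[0,[0,5,0],[0,0,0]],[0,[0,5,0],[0,0,0]],[0,[0,5,0],[0,0,0]],[0,[0,2,0],[0,0,0]]]' 40 >/dev/null; python3 c.py -140 .0315
```

```text
t 11.62 p [ 0.4766 -0.1112  0.032 ] F [-2.6  1.3 -1.6] w 0.0086 q [-0.46  0.68  1.91 -0.    0.56  0.21]
shift mm [ 0.4 20.6 -0.5] turn deg [0.1  0.16 0.31]
tray carrier x -160.6 lat -0.6 F along -2.9 lat -0.6 up -1.6 M [0.48 0.51 0.13]
```

```bash
cat > look.py <<'E'
import sys; from fit import *
im={n:imaging.camera(n) for n in('top','scene')}
o=get_obs();p=np.array(o['position']);r=R.from_quat(o['tool_rot']).as_matrix();y=np.arctan2(r[1,1],r[0,1])
tp=[p[0]+.042*np.cos(y),p[1]+.042*np.sin(y),y,p[2]-.023]
A=[]
for n,(c0,r0,c1,r1),s in(('top',(280,160,360,260),5),('scene',(230,155,310,265),5)):
    a=cv2.resize(im[n][r0:r1,c0:c1],None,fx=s,fy=s,interpolation=cv2.INTER_CUBIC)
    if len(sys.argv)<3:
        for u in (proj(n,world(tp,TRAY[::4]))+.5-[c0,r0])*s: cv2.circle(a,tuple(int(v) for v in u),0,(255,0,0),-1)
    A.append(cv2.copyMakeBorder(a,0,550-a.shape[0],0,0,0))
cv2.imwrite('pics/'+sys.argv[1],np.hstack(A)[:,:,::-1])
E
python3 look.py in1.png
```

```text
(no output)
```

View pics/in1.png

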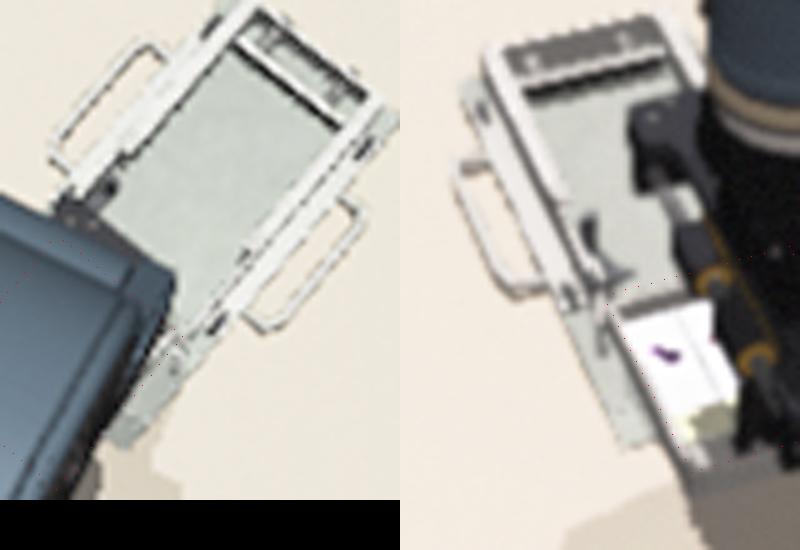

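The tray's front-left corner, at (608, 305) in the scene crop, is at the left flare. The small along-force and lateral push agree with that, so I'll ease it 1.5 mm to the right and carry on gently.

```bash
python3 -m inch '[[0,[0,-1,1],[0,0,0]],[0,[0,0,1],[0,0,0.3]],[0,[0,0,0],[0,0,0]]]' 40 >/dev/null; python3 c.py -140 .0315;python3 -m inch '[[0,[0,3,0],[0,0,0]],[0,[0,4,0],[0,0,0]],[0,[0,2,0],[0,0,0]]]' 40 >/dev/null; python3 c.py -140 .0315
```

```text
t 12.10 p [ 0.4772 -0.1136  0.0323] F [-1.1  0.4 -2.5] w 0.0088 q [-0.46  0.68  1.91 -0.01  0.54  0.21]
shift mm [ 1.  18.5 -2. ] turn deg [ 0.04  0.06 -0.43]
tray carrier x -158.5 lat -2.0 F along -1.1 lat -0.3 up -2.5 M [ 0.07 -0.01 -0.03]
t 12.47 p [ 0.485  -0.1197  0.0325] F [-0.3  0.1 -3.4] w 0.0084 q [-0.46  0.68  1.89 -0.    0.56  0.21]
shift mm [ 1.1  8.6 -2. ] turn deg [ 0.03  0.06 -0.46]
tray carrier x -148.7 lat -2.0 F along -0.3 lat -0.1 up -3.4 M [0.2  0.28 0.06]
```

```bash
python3 -m inch '[[0,[0.5,3,0],[0,0,-0.4]],[0,[0,4,0],[0,0,0]],[0,[0,4,0],[0,0,0]],[0,[0,4,0],[0,0,0]],[0,[0,2,0],[0,0,0]]]' 40 >/dev/null; python3 c.py -110 .0315 -2
```

```text
t 13.10 p [ 0.4995 -0.1312  0.0318] F [-0.7 -0.6 -3.4] w 0.0089 q [-0.47  0.7   1.84 -0.    0.6   0.2 ]
shift mm [ 0.3 20.2 -0. ] turn deg [ 0.02  0.06 -0.05]
tray carrier x -130.2 lat -2.0 F along -0.2 lat -0.9 up -3.4 M [ 0.13  0.11 -0.  ]
```

```bash
python3 -m inch '[[0,[0,3,0],[0,0,0]],[0,[0,4,0],[0,0,0]],[0,[0,4,0],[0,0,0]],[0,[0,4,0],[0,0,0]],[0,[0,4,0],[0,0,0]],[0,[0,2,0],[0,0,0]]]' 40 >/dev/null; python3 c.py -80 .0315 -2;  python3 -m inch '[[0,[0,3,0],[0,0,0]],[0,[0,4,0],[0,0,0]],[0,[0,4,0],[0,0,0]],[0,[0,4,0],[0,0,0]],[0,[0,4,0],[0,0,0]],[0,[0,2,0],[0,0,0]]]' 40 >/dev/null; python3 c.py -60 .0315 -2
```

```text
t 13.85 p [ 0.5176 -0.1454  0.0319] F [-0.4 -0.5 -2.3] w 0.0087 q [-0.48  0.71  1.79 -0.    0.64  0.19]
shift mm [ 0.5 27.2  0. ] turn deg [ 0.02  0.05 -0.11]
tray carrier x -107.2 lat -2.0 F along -0.0 lat -0.6 up -2.3 M [ 0.03  0.03 -0.04]
t 14.60 p [ 0.5352 -0.1593  0.0319] F [ 0.2 -1.8 -2.8] w 0.0088 q [-0.49  0.73  1.74 -0.    0.68  0.18]
shift mm [ 0.4 24.8  0. ] turn deg [ 0.02  0.05 -0.1 ]
tray carrier x -84.8 lat -2.0 F along 1.3 lat -1.3 up -2.8 M [ 0.05  0.05 -0.04]
```

```bash
python3 -m inch '[[0,[1,0,0],[0,0,0]],[0,[0,3,0],[0,0,0]],[0,[0,3,0],[0,0,0]],[0,[0,3,0],[0,0,0]],[0,[0,3,0],[0,0,0]],[0,[0,3,0],[0,0,0]],[0,[0,2,0],[0,0,0]]]' 40 >/dev/null; python3 c.py -80 .0310 -2
```

```text
t 15.47 p [ 0.5491 -0.1704  0.0307] F [ 0.5 -0.6 -3.3] w 0.0088 q [-0.49  0.74  1.7  -0.    0.71  0.17]
shift mm [ -0.3 -13.   -0. ] turn deg [ 0.02  0.05 -0.06]
tray carrier x -67.0 lat -2.0 F along 0.7 lat -0.1 up -3.3 M [0.03 0.11 0.  ]
```

```bash
python3 look.py in2.png x
```

```text
(no output)
```

View pics/in2.png

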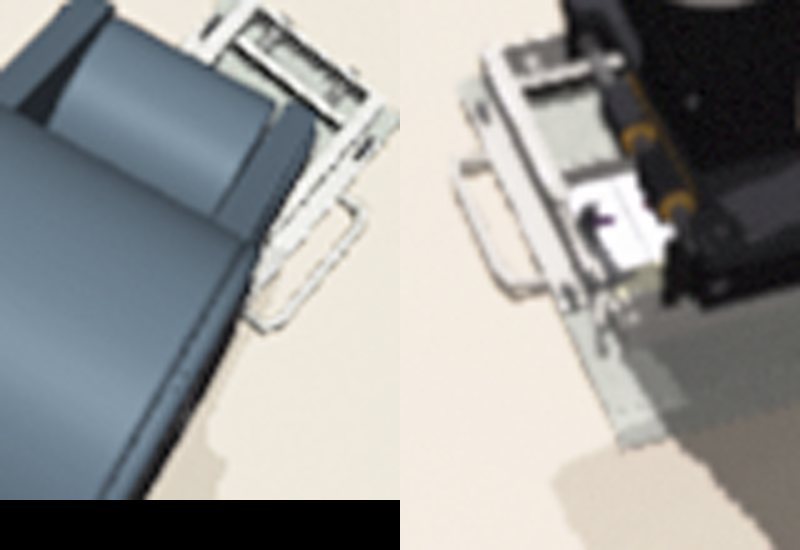

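The tray is in the guide, front edge near (595, 170), and the catch is riding on it near (600, 235). I'll carry on.

```bash
python3 -m inch '[[0,[0,3,0],[0,0,0]],[0,[0,4,0],[0,0,0]],[0,[0,4,0],[0,0,0]],[0,[0,4,0],[0,0,0]],[0,[0,4,0],[0,0,0]],[0,[0,2,0],[0,0,0]]]' 40 >/dev/null; python3 c.py -20 .0310 -2;  python3 -m inch '[[0,[0,3,0],[0,0,0]],[0,[0,4,0],[0,0,0]],[0,[0,4,0],[0,0,0]],[0,[0,4,0],[0,0,0]],[0,[0,4,0],[0,0,0]],[0,[0,2,0],[0,0,0]]]' 40 >/dev/null; python3 c.py -5 .0310 -2
```

```text
t 16.32 p [ 0.5667 -0.1843  0.0307] F [ 0.8  0.7 -2.8] w 0.0083 q [-0.5   0.76  1.64 -0.    0.74  0.17]
shift mm [-0.3 24.5 -0. ] turn deg [ 0.02  0.05 -0.07]
tray carrier x -44.5 lat -2.0 F along 0.2 lat 1.1 up -2.8 M [0.06 0.06 0.05]
t 17.07 p [ 0.5843 -0.1981  0.0306] F [-0.  -0.5 -2.7] w 0.0085 q [-0.51  0.78  1.58 -0.    0.78  0.16]
shift mm [-0.4 17.2 -0. ] turn deg [ 0.02  0.06 -0.05]
tray carrier x -22.2 lat -2.1 F along 0.3 lat -0.4 up -2.7 M [ 0.04  0.01 -0.01]
```

```bash
python3 -m inch '[[0,[0,2,0],[0,0,0]],[0,[0,2,0],[0,0,0]],[0,[0,2,0],[0,0,0]],[0,[0,1,0],[0,0,0]]]' 40 >/dev/null; python3 c.py 0 .0310 -2;  python3 -m inch '[[0,[0,1,0],[0,0,0]],[0,[0,2,0],[0,0,0]],[0,[0,1,0],[0,0,0]]]' 40 >/dev/null; python3 c.py 0 .0310 -2;python3 -m inch '[[0,[0,1,0],[0,0,0]],[0,[0,2,0],[0,0,0]],[0,[0,1,0],[0,0,0]]]' 40 >/dev/null; python3 c.py 0 .0310 -2
```

```text
t 17.57 p [ 0.5899 -0.2026  0.0305] F [ 0.6  0.4 -1.9] w 0.0086 q [-0.51  0.78  1.57 -0.    0.79  0.16]
shift mm [-0.5 15.  -0.1] turn deg [ 0.02  0.06 -0.02]
tray carrier x -15.0 lat -2.1 F along 0.2 lat 0.7 up -1.9 M [0.04 0.07 0.02]
t 17.95 p [ 0.5932 -0.2051  0.0305] F [ 0.4  0.1 -2.5] w 0.0087 q [-0.51  0.78  1.55 -0.    0.8   0.16]
shift mm [-0.5 10.8 -0. ] turn deg [ 0.02  0.06 -0.01]
tray carrier x -10.8 lat -2.0 F along 0.2 lat 0.3 up -2.5 M [0.03 0.02 0.02]
t 18.32 p [ 0.5965 -0.2078  0.0305] F [-0.  -0.5 -3.5] w 0.0087 q [-0.51  0.79  1.54 -0.    0.81  0.16]
shift mm [-0.5  6.6 -0. ] turn deg [ 0.02  0.06 -0.  ]
tray carrier x -6.6 lat -2.1 F along 0.3 lat -0.4 up -3.5 M [ 0.05  0.03 -0.02]
```

```bash
for i in 1 2 3; do python3 -m inch '[[0,[0,1,0],[0,0,0]],[0,[0,1,0],[0,0,0]],[0,[0,0,0],[0,0,0]]]' 40 >/dev/null; python3 c.py 0 .0310 -2 | tail -1; python3 c.py 0 .031 -2|grep carrier; done
```

```text
tray carrier x -5.6 lat -1.9 F along -0.8 lat -0.4 up -1.4 M [0.03 0.02 0.01]
tray carrier x -5.6 lat -1.9 F along -0.8 lat -0.4 up -1.4 M [0.03 0.02 0.01]
tray carrier x -5.1 lat -1.9 F along -0.6 lat 0.6 up -1.4 M [ 0.16  0.11 -0.06]
tray carrier x -5.1 lat -1.9 F along -0.6 lat 0.6 up -1.4 M [ 0.16  0.11 -0.06]
tray carrier x -4.1 lat -1.8 F along -2.3 lat 1.2 up 0.3 M [ 0.31  0.22 -0.08]
tray carrier x -4.1 lat -1.8 F along -2.3 lat 1.2 up 0.3 M [ 0.31  0.22 -0.08]
```

```bash
python3 -m inch '[[0,[0,2,0],[0,0,0]],[0,[0,2,0],[0,0,0]]]' 40 >/dev/null; python3 c.py 5 .0305 -2;python3 -m inch '[[0,[0,2,0],[0,0,0]],[0,[0,2,0],[0,0,0]]]' 40 >/dev/null; python3 c.py 5 .0305 -2
```

```text
t 19.70 p [ 0.6003 -0.2105  0.0307] F [-4.9  4.7  2.5] w 0.0086 q [-0.51  0.8   1.52  0.    0.84  0.16]
shift mm [0.1 7.  0.2] turn deg [0.   0.1  0.68]
tray carrier x -2.0 lat -1.8 F along -6.8 lat 0.7 up 2.5 M [ 0.55  0.6  -0.08]
t 19.95 p [ 0.6009 -0.2109  0.0311] F [-5.3  5.4  5.3] w 0.0090 q [-0.51  0.8   1.51  0.    0.85  0.15]
shift mm [0.4 6.2 0.3] turn deg [-0.01  0.12  1.08]
tray carrier x -1.2 lat -1.7 F along -7.5 lat 0.9 up 5.3 M [ 0.59  0.58 -0.1 ]
```

```bash
python3 -m inch '[[0,[-0.4,0.5,0],[0,0,1]],[0,[0,0.5,0],[0,0,0.4]]]' 40 >/dev/null; python3 c.py 5 .0305 -2
```

```text
t 20.20 p [ 0.5999 -0.2101  0.0305] F [-4.2  3.4 -2.3] w 0.0087 q [-0.51  0.79  1.53 -0.    0.82  0.16]
shift mm [-0.   7.5  0.3] turn deg [-0.04  0.13 -0.04]
tray carrier x -2.5 lat -1.7 F along -5.4 lat 0.1 up -2.3 M [ 0.68  0.66 -0.08]
```

```bash
python3 -m inch '[[0,[-0.2,3,0.2],[0,0,0.5]],[0,[-0.2,2,0],[0,0,0.5]]]' 40 >/dev/null; python3 c.py 5 .0305 -2;python3 -m inch '[[0,[0,2.5,0],[0,0,0.6]],[0,[0,2.5,0],[0,0,0.6]]]' 40 >/dev/null; python3 c.py 5 .0305 -2
```

```text
t 20.45 p [ 0.6007 -0.2109  0.0302] F [-4.5  4.5  3.5] w 0.0084 q [-0.51  0.79  1.54 -0.01  0.8   0.16]
shift mm [-0.3  6.3  0.1] turn deg [-0.05  0.16 -0.54]
tray carrier x -1.3 lat -1.9 F along -6.3 lat 0.8 up 3.5 M [ 1.1   1.04 -0.05]
t 20.70 p [ 0.6007 -0.211   0.0302] F [-5.6  4.9  5. ] w 0.0088 q [-0.51  0.79  1.54 -0.01  0.79  0.17]
shift mm [-0.2  6.3  0.1] turn deg [-0.05  0.21 -1.09]
tray carrier x -1.3 lat -1.9 F along -7.4 lat 0.4 up 5.0 M [ 1.28  1.25 -0.05]
```

```bash
python3 -m inch '[[0,[-0.5,1,0],[0,0,-1]],[0,[-0.3,4,0],[0,0,0]]]' 40 >/dev/null; python3 c.py 5 .0305 -2;python3 -m inch '[[0,[-0.5,4,0],[0,0,0.3]],[0,[-0.5,4,0],[0,0,0.3]]]' 40 >/dev/null; python3 c.py 5 .0305 -2
```

```text
t 20.95 p [ 0.6028 -0.2124  0.0306] F [-5.3  5.7  1.4] w 0.0087 q [-0.51  0.8   1.52 -0.    0.83  0.16]
shift mm [0.  3.8 0.2] turn deg [-0.06  0.22  0.26]
tray carrier x 1.2 lat -1.8 F along -7.7 lat 1.2 up 1.4 M [ 0.77  0.77 -0.08]
t 21.20 p [ 0.6051 -0.2142  0.0305] F [-7.   6.2  2.6] w 0.0089 q [-0.51  0.8   1.51 -0.    0.84  0.16]
shift mm [0.  0.9 0.2] turn deg [-0.08  0.27  0.35]
tray carrier x 4.1 lat -1.8 F along -9.3 lat 0.6 up 2.6 M [ 1.01  1.02 -0.1 ]
```

```bash
python3 look.py in3.png x; python3 c.py 5 .0305 -2
```

```text
t 21.30 p [ 0.6053 -0.2143  0.0306] F [-7.3  6.2  2.3] w 0.0083 q [-0.51  0.8   1.51 -0.    0.84  0.16]
shift mm [0.1 0.7 0.3] turn deg [-0.08  0.26  0.31]
tray carrier x 4.3 lat -1.7 F along -9.6 lat 0.3 up 2.3 M [ 0.95  0.95 -0.13]
```

View pics/in3.png

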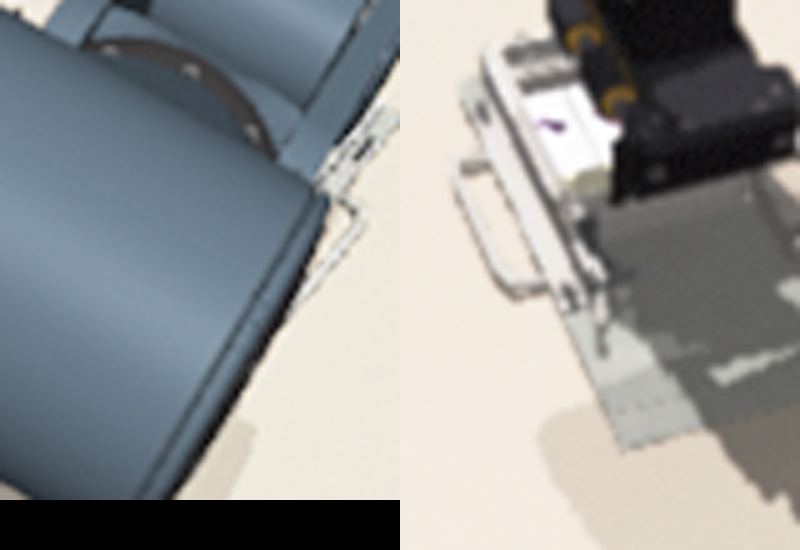

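The catch now hangs behind the tray's rear edge, near (590–630, 235–275), as it did at the start. I'll test it by easing back slowly.

```bash
for i in 1 2 ; do python3 -m inch '[[0,[-0.2,-1.5,0],[0,0,0.1]],[0,[0,-1,0],[0,0,0]]]' 40 >/dev/null; python3 c.py 5 .0305 -2; done
```

```text
t 21.55 p [ 0.602  -0.2116  0.0307] F [-4.1  3.   0.7] w 0.0088 q [-0.51  0.8   1.52 -0.    0.83  0.16]
shift mm [0.2 4.9 0.4] turn deg [-0.1   0.28  0.43]
tray carrier x 0.1 lat -1.6 F along -5.1 lat -0.2 up 0.7 M [ 0.47  0.41 -0.1 ]
t 21.80 p [ 0.6002 -0.2102  0.0309] F [-2.5  2.8 -1.9] w 0.0088 q [-0.51  0.79  1.53 -0.01  0.83  0.16]
shift mm [0.4 7.2 0.3] turn deg [-0.11  0.28  0.31]
tray carrier x -2.2 lat -1.7 F along -3.7 lat 0.6 up -1.9 M [ 0.42  0.4  -0.15]
```

```bash
for i in 1 2 3; do python3 -m inch '[[0,[0,-1,0],[0,0,0.1]],[0,[0,0,0],[0,0,0]]]' 40 >/dev/null; python3 c.py 5 .0305 -2|grep -v shift; done
```

```text
t 22.05 p [ 0.6001 -0.2102  0.0307] F [-3.6  3.9 -2.2] w 0.0087 q [-0.51  0.79  1.53 -0.01  0.82  0.16]
tray carrier x -2.3 lat -1.7 F along -5.2 lat 0.8 up -2.2 M [ 0.58  0.51 -0.07]
t 22.30 p [ 0.6001 -0.2101  0.0305] F [-2.1  1.8 -2.3] w 0.0088 q [-0.51  0.79  1.53 -0.01  0.82  0.16]
tray carrier x -2.3 lat -1.7 F along -2.7 lat 0.1 up -2.3 M [ 0.45  0.39 -0.04]
t 22.55 p [ 0.6    -0.2101  0.0305] F [-1.6  2.2 -2.6] w 0.0091 q [-0.51  0.79  1.54 -0.01  0.81  0.17]
tray carrier x -2.4 lat -1.7 F along -2.6 lat 0.8 up -2.6 M [ 0.5   0.43 -0.09]
```

```bash
for i in 1 2; do python3 -m inch '[[0,[0,-2,0],[0,0,0]],[0,[0,-1.5,0],[0,0,0]]]' 40 >/dev/null; python3 c.py 5 .0305 -2; done
```

```text
t 22.80 p [ 0.5999 -0.21    0.0307] F [ 2.2 -0.6 -7. ] w 0.0088 q [-0.51  0.79  1.54 -0.01  0.8   0.17]
shift mm [0.3 7.6 0.3] turn deg [-0.16  0.2  -0.74]
tray carrier x -2.6 lat -1.7 F along 2.1 lat 0.9 up -7.0 M [-0.07 -0.14 -0.13]
t 23.05 p [ 0.5998 -0.2099  0.031 ] F [ 4.  -2.5 -7.3] w 0.0088 q [-0.51  0.79  1.55 -0.01  0.79  0.17]
shift mm [0.7 7.7 0.3] turn deg [-0.17  0.17 -1.16]
tray carrier x -2.7 lat -1.7 F along 4.7 lat 0.6 up -7.3 M [-0.4  -0.45 -0.13]
```

The catch holds: pulling back gives +4.7 N with no motion. Next I'll relax to level and neutral force, then open.

```bash
python3 -m inch '[[0,[0.5,0.8,0.3],[0,0,-1.1]],[0,[0.3,0.3,0],[0,0,0]]]' 40 >/dev/null; python3 c.py -2.4 .0305 -2
```

```text
t 23.30 p [ 0.5999 -0.2102  0.0309] F [ 0.8  0.9 -2.8] w 0.0088 q [-0.51  0.79  1.53 -0.    0.82  0.16]
shift mm [0.4 0.  0.2] turn deg [-0.16  0.16  0.11]
tray carrier x -2.4 lat -1.8 F along 0.1 lat 1.2 up -2.8 M [-0.11 -0.08 -0.11]
```

```bash
python3 -m inch '[[0,[0.8,0,0],[0,0,0.1]],[0,[0.6,0,0],[0,0,0]]]' 10 >/dev/null; python3 c.py -2.4 .0305 -2; python3 -m inch '[[12,[0,0,0],[0,0,0]],[20,[0,0,0],[0,0,0]],[40,[0,0,0],[0,0,0]],[40,[0,0,0],[0,0,0]],[40,[0,0,0],[0,0,0]]]' 10 >/dev/null; python3 c.py -2.4 .0305 -2
```

```text
t 23.55 p [ 0.5998 -0.2102  0.0306] F [-0.2  0.   1.2] w 0.0090 q [-0.51  0.79  1.53 -0.    0.82  0.16]
shift mm [0.1 0.1 0.1] turn deg [-0.15  0.16 -0.01]
tray carrier x -2.5 lat -1.8 F along -0.2 lat -0.1 up 1.2 M [ 0.05 -0.13 -0.12]
t 24.18 p [ 0.5994 -0.2098  0.0309] F [ 0.3 -0.6  0.4] w 0.0379 q [-0.51  0.79  1.53 -0.    0.82  0.16]
shift mm [0.4 0.6 0.2] turn deg [-0.07  0.19  0.02]
tray carrier x -3.0 lat -1.8 F along 0.6 lat -0.3 up 0.4 M [-0.04 -0.01  0.02]
```

Released with no force. I'll lift straight up, then back away for a clear view.

```bash
python3 -m inch '[[40,[-4,0,0],[0,0,0]],[40,[-8,0,0],[0,0,0]],[40,[-15,0,0],[0,0,0]],[40,[-25,0,0],[0,0,0]],[40,[-30,0,0],[0,0,0]],[40,[-30,0,0],[0,0,0]],[40,[-20,-20,0],[0,0,0]],[40,[0,-40,0],[0,0,0]],[40,[0,-40,0],[0,0,0]],[40,[0,-40,0],[0,0,0]],[40,[0,-20,0],[0,0,0]],[40,[0,0,0],[0,0,0]]]' >/dev/null;  python3 c.py -2.4 .0305 -2; python3 - <<'E'
from h import *
A=[]
for n,(c0,r0,c1,r1) in(('top',(265,150,365,250)),('scene',(225,145,325,255))):
    im=imaging.camera(n); a=cv2.resize(im[r0:r1,c0:c1],None,fx=4,fy=4,interpolation=cv2.INTER_CUBIC); A.append(cv2.copyMakeBorder(a,0,440-a.shape[0],0,0,0))
    for t in('petri_dish','stain_dropper','bath_timer'):
        q=imaging.tip_of(n,t); print(n,t,[(np.round(x['pixel'],1),round(x['confidence'],2)) for x in q[:1]])
cv2.imwrite('pics/fin.png',np.hstack(A)[:,:,::-1])
E
```

```text
t 25.68 p [ 0.4736 -0.1091  0.1782] F [-0.3 -0.2 -0.6] w 0.0402 q [-0.45  0.4   1.83 -0.    0.89  0.22]
shift mm [150.3 159.3   0.9] turn deg [-0.09  0.01 -0.92]
tray carrier x -164.1 lat -0.8 F along -0.1 lat -0.4 up -0.6 M [-0.04 -0.07 -0.01]
top petri_dish [(array([195. , 169.1]), 0.52)]
top stain_dropper [(array([248.7, 173. ]), 0.61)]
top bath_timer [(array([381.8, 274.2]), 0.97)]
scene petri_dish [(array([150.5, 283.5]), 0.63)]
scene stain_dropper [(array([205.5, 240.1]), 0.88)]
scene bath_timer [(array([204. , 240.6]), 0.65)]
```

View pics/fin.png

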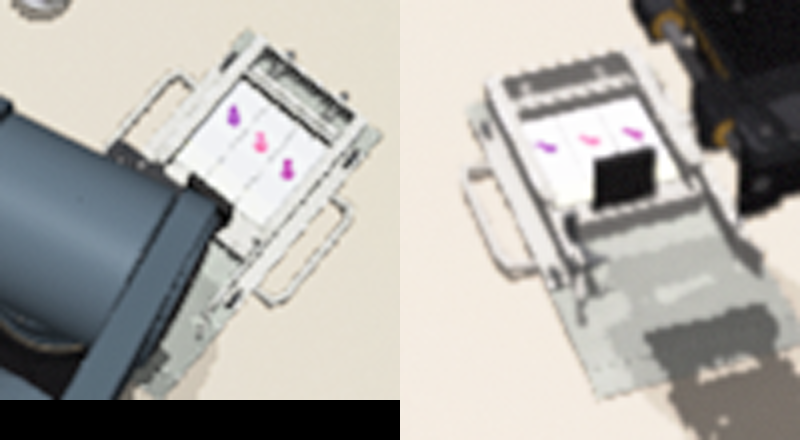

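The tray sits home against the back bar with all three slides in place. The catch tooth is down behind its rear wall near (575–600, 225–265), and the gripper is clear. Handing in.

```bash
python3 -c "
from rig import robot; print(robot.hand_in())"
```

```text
the job is handed in; nothing more can be done
None
```

The tray is in the carrier, held by the drop catch, and the job was handed in at about 26 s of the 69 s allowed.

**What I did:** I gripped the tray by its plate and slid it in level, so its front edge lifted the catch. I then pushed it against the back bar with at most about 9.6 N, until the catch fell.

**Checks that passed:**
- **Catch:** before letting go I pulled back with about 4.7 N and the tray did not move.
- **Release:** the gripper opened with no noticeable force and backed away clear.
- **Last picture:** the tray is home with all three slides in place and the catch down behind its rear wall.

**What was off or disagreed:**
- **Left flare:** the front corner touched it at about 3 N on the way in, so I moved about 1.5 mm right and it ran freely.
- **Tilt:** the tool tilted by up to about 1.2° for moments during the final push and the pull test, and I corrected it each time.
- **Bystanders:** their last positions match the start within about 3 px. The exception is the timer in the scene view, where the network reported the dropper's spot instead. The top view finds the timer in place (0.97).

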